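# Reset the pinned divider in the stock drawer and hold its pin home

### The arm

A 7-joint arm with a two-finger parallel gripper is mounted at the origin on the work surface. World frame = base frame: x ahead of the robot, y to its left, z up, the work surface at z = 0. Lengths are in m, angles in rad, forces in N, time in s.
With the tool pointing down it reaches from about 0.4 to 0.925 m from the base axis. Payload 5.6 kg.
Tool frame: the origin (TCP) lies on the centre line of the jaws, within the pads' length; the fingertips stand 14 mm ahead of it and the grasp point (between the pads) lies 5 mm behind it; z points along the fingers, y is the direction in which the jaws open and shut (so a half turn about z gives the same grasp; the last joint's range is limited). The gripper opens to 85 mm and grips with 20 to 120 N. Pads are 22 mm wide; open, the fingers measure 114 mm over their backs; the gripper's body (76 mm by 85 mm) begins 54 mm behind the grasp point. The pads swing forward as they close: fully open they stand 13 mm farther back than shut.
Start: joints at [-1.239, 0.468, -0.012, 1.603, 0.006, 1.071, -0.056], TCP at [0.238, 0.605, 0.245] pointing down, gripper open.
Joint ranges: [-2.53, 2.53], [-0.31, 2.02], [-1.57, 1.55], [0.28, 2.44], [-1.29, 4.43], [0.15, 1.84], [-2.92, 2.92]. Speed limits (rad/s): [2.57, 2.57, 3.14, 3.14, 3.14, 3.14, 3.14].

### API

Orientations are given as [roll, pitch, yaw] about the fixed x, y, z axes, in that order (R = Rz(yaw) Ry(pitch) Rx(roll)).
In Python, from workcell import manip gives the robot as it stands.
- The arm moves only by the tool apply_moves, never from a script. Its argument "moves" is a list of rows, each an object of numbers: "tx", "ty", "tz": the shift along the world's x, y, z in m; "ax", "ay", "az": the turn, a rotation vector about the world's x, y, z in rad. A call has 1 to 10 rows; each row shifts and turns the pose as measured when the row begins; what a row does not reach is not made up. A row lasts 1/10 s, in which the tool goes at most 50 mm and 8.59 degrees, less where a joint would pass 70% of its speed; a pose out of reach is approached as far as the arm can. A call is refused whole if a number of a shift passes 0.05 or a number of a turn 0.15, either way. A call with a gripper value outside its range is refused whole. "hand" is the closure, from 0 (fully open) to 1 (shut), set as the call begins (left out, the last holds). The fingers move at their own pace and stop on an object; "grip_force" is the grip in N (left out, the last holds). Time passes only in rows, so rows that do not move let the fingers close. It gives the time, the measured TCP pose, the force and the opening at its end, in the units of the state.
- manip.sense(): the state, without advancing time (a new reading comes with each control period).
- manip.camera(name): name is "side" or "top"; returns (picture, depth): 400x640x3 uint8, red, green, blue; 400x640 float32, m along the optical axis (not along the pixel's ray), 0 where there is no reading.
- manip.camera_params(name): a dict with "K" (3x3 intrinsics, pixels), "position" and "attitude" of the camera in the world. Camera axes: x right, y up, looking along -z (the intrinsics and any distortion apply to the point x, -y, -z); pixel columns grow to the right and rows downward; lengths in m; the calibration is good to about 2 mm. A picture is of the moment at which its call begins. camera_params takes no time and is no camera call.
- manip.close_job(): hands the job in, once; it reports no verdict.
The state is a dict: "t": time; "qpos": joint angles; "joint_velocities": joint speeds; "tau": joint torques, N m; "tool_pos": TCP position; "tool_rot": TCP orientation; "ft_force": force on the tool from outside, world axes, zero at the start; "wrist_torque": the same for the moment, N m; "gripper_width": finger opening in m.
Only numpy, scipy, OpenCV 4.12 (cv2) and the standard library are available. Lean on these libraries where they do the work, as an engineer would, in place of code of your own. Each camera call takes 0.05 s, during which the arm holds its last target.

### The job

The red tray of masking caps in the top drawer of the grey stock cabinet needs a wider compartment. Pull the top drawer fully open by its handle, then lift the yellow knob of the divider's spring plunger, slide the divider to the very next hole away from the red tray, and let the pin go fully home in that hole. Finish while still holding the knob with the pin fully home and the drawer open, since I am about to load that side; spill no tray and leave the things on the bench where they are.

Things in the scene. Friction and masses are not known exactly. Their poses are not given: they have to be found in the camera images.
- drawer_handle (a point): Middle of the top drawer's handle: a level round steel bar, 10 mm thick, 120 mm long, on two posts at its ends, 42 mm (axis) in front of the blue drawer face of a grey cabinet fixed to the bench, 420 mm wide, 320 mm deep, its top 36 mm above the bar. Axes: x points into the cabinet (the drawer opens along -x), y along the bar to the left, z up.
- drawer (a joint): How far the top drawer is pulled out, m: 0 shut, 0.16 at its stop; it starts ajar, 0.03 to 0.05. Stays where it is left; about 3 N to move it.
- knob: Yellow round knob of the spring plunger, 25 mm across, 22 mm high, gripped by its sides from above. Origin at its middle; axes as the handle's (y along the tube). Pin home, it is 127 mm behind and 4 mm above the handle bar, under the cabinet's top while the drawer is shut. The sleeve's flat top is 25 mm below the origin; nothing beside the knob is higher within 65 mm along x or 100 mm along y.
- plunger (a joint): How far the knob and pin are lifted, m: 0 pin fully home in a hole (8 mm deep), above about 0.008 the pin is clear of the tube, 0.013 at most. A spring pushes it down, 4 N at 0 to 7 N at the top. Released between holes, the pin's rounded end rides on the tube's top.
- divider (a joint): Where the sliding divider (a steel sleeve with the plunger on top and an aluminium plate) is along the 25 mm square tube across the drawer, m, growing to the left (drawer's +y). The five holes are at -0.06, -0.03, 0, 0.03 and 0.06; it starts pinned in the middle one, at 0, with about 1.5 mm of play either way. About 1.5 N to slide it once the pin is clear.
- red_tray: Red open tray of green and yellow masking caps, 80 x 80 x 45 mm, loose on the drawer's floor in the compartment to the left or to the right of the divider. Origin at the centre of its underside.
- blue_tray: Blue open tray of steel hooks, 80 x 80 x 45 mm, loose in the other compartment. Origin at the centre of its underside. At the next hole the divider still clears it.
- mug: White mug, 82 mm across, 95 mm high, on the bench; origin at the centre of its underside. Leave alone.
- spray_can: Steel aerosol can with a blue band, 65 mm across, 190 mm high, on the bench; origin at the centre of its underside. Leave alone.
- tape_roll: Flat yellow tape roll, 104 mm across, 25 mm high, on the bench; origin at the centre of its underside. Leave alone.
- wrench: Steel wrench 190 mm long, lying on the bench; origin under its middle. Leave alone.
- jar: Clear jar with a red lid, 70 mm across, 85 mm high, on the bench; origin at the centre of its underside. Leave alone.
- safety_glasses: Safety glasses with black frames, 136 mm wide, on the bench; origin on the bench between the temples. Leave alone.

How it is judged:
On the way, in this order (a step that is already met when the one before it is completed fails the run):
1. the top drawer is pulled fully open (14.5 cm or more of its 16 cm) (value of joint drawer above 0.145 m), for 0.2 s.
2. the knob is held and lifted so that the pin is clear of its hole, the divider still at the old hole (value of joint plunger above 0.008 m and value of joint divider between -0.008 and 0.008 m and contact force between the fingers and knob above 1 N), for 0.1 s.
3. the pin is home in the very next hole away from the red tray (value of joint plunger below 0.0025 m and ((y of red_tray in the frame of drawer_handle above 0.03 m and value of joint divider between -0.0335 and -0.0265 m) or (y of red_tray in the frame of drawer_handle below -0.03 m and value of joint divider between 0.0265 and 0.0335 m))), for 0.2 s.
At the end, for the whole second after the job is handed in: The fingers hold the knob (over 2 N) with the pin home to within 2.5 mm in the first hole on the side away from the red tray (divider within 3.5 mm of 30 mm from its start), and the drawer is out by 14 cm or more (all of step 3 and value of joint drawer above 0.14 m and contact force between the fingers and knob above 2 N); the arm keeps its last pose, push and grip.
It fails at once if a tray is tipped over (angle between any of red_tray, blue_tray's own z axis and vertical above 0.4 rad).
It fails at once if a thing on the bench is moved more than 3 cm (distance of any of mug, spray_can, tape_roll, wrench, jar, safety_glasses from where it was at the start of the episode above 0.03 m).
It also fails if it takes over 54 s, if anything falls off the work surface, if the arm or the gripper's body presses on something with over 40 N, if the wrist force passes 120 N, or if a joint passes its speed limit or range.

## Working session

There is one attempt and no reset: what is moved stays moved. The work goes in short steps, Python scripts to look and compute and a tool call to move; the robot and the scene stay as the last step left them, time stands still between calls to the robot, and variables do not carry over. Pictures are saved under pics/ and viewed, and the job is handed in when it is done.

Besides the shell and the picture viewer there is one more tool, called after "Request:" by a JSON object that holds its "api" and its "payload", one argument or row to a line. apply_moves: Moves the arm, as the interface text tells. Its arguments: {"type":"object","properties":{"moves":{"type":"array"},"hand":{"type":"number"},"grip_force":{"type":"number"}},"required":["moves"]}

```bash
mkdir -p pics; ls; cat > h.py <<'E'
import numpy as np,cv2
from workcell import manip
from scipy.spatial.transform import Rotation as R
def shot(n,f):
    p,d=manip.camera(n); cv2.imwrite('pics/'+f+'.png',p[:,:,::-1]); np.save('pics/'+f+'.npy',d); return p,d
def pt(n,d,u,v,z=None):
    c=manip.camera_params(n); K=np.array(c['K']); a=np.array(c['attitude'])
    M=a if a.shape==(3,3) else R.from_euler('xyz',a).as_matrix()
    r=np.array([(u-K[0,2])/K[0,0],-(v-K[1,2])/K[1,1],-1.])
    o=np.array(c['position']); w=M@r
    if z is not None: return o+w*(z-o[2])/w[2]
    return o+w*d[int(v),int(u)]
E
python3 - <<'E'
from h import *
for n in('top','side'): print(manip.camera_params(n)); shot(n,n+'0')
print(manip.sense())
E
```

```text
pics
{'K': array([[399.62847207,   0.        , 320.73604295],
       [  0.        , 399.62847207, 198.84102781],
       [  0.        ,   0.        ,   1.        ]]), 'position': array([ 0.29542345, -0.04840888,  1.56214703]), 'attitude': array([ 0.19652854, -0.01351467, -1.55183396])}
{'K': array([[373.35833839,   0.        , 317.48111388],
       [  0.        , 373.35833839, 194.85592995],
       [  0.        ,   0.        ,   1.        ]]), 'position': array([-0.21414401, -0.25039391,  1.31005787]), 'attitude': array([ 0.61150478, -0.01401439, -1.30496054])}
{'t': 0.1, 'qpos': array([-1.23902619,  0.4683105 , -0.0115653 ,  1.60353793,  0.00597996,
        1.07141342, -0.05633991]), 'joint_velocities': array([ 0.00182067, -0.0027537 ,  0.00104345, -0.00373749,  0.00053195,
        0.00020893, -0.00188128]), 'tau': array([ 5.04665659e-04, -5.33516693e+01,  2.12007144e-02, -2.51966482e+01,
        1.14573780e-02,  4.22911107e-03,  3.96269752e-05]), 'tool_pos': array([0.23783634, 0.60440148, 0.24441702]), 'tool_rot': array([-3.13996184e+00,  1.16750401e-04,  2.76667518e+00]), 'ft_force': array([-0.74136314,  0.75668938, -0.33284603]), 'wrist_torque': array([-0.01010596,  0.05747078,  0.01390723]), 'gripper_width': 0.08508450062461213}
```

View pics/top0.png

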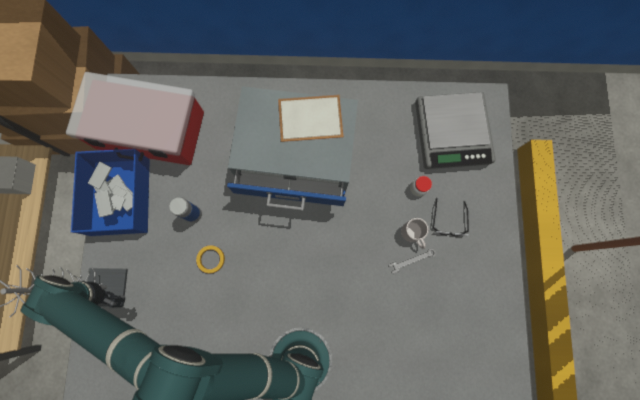

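View pics/side0.png

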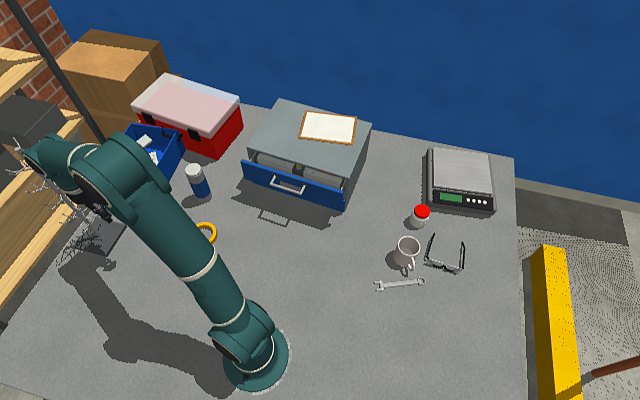

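The top view shows the cabinet with its handle near (286,202), the can at (183,209), the tape at (210,259) and the wrench, mug and jar at columns 390-430. The drawer is ajar. Next I'll enlarge crops.

```bash
python3 - <<'E'
import cv2
a=cv2.imread('pics/top0.png')[140:240,210:370]; cv2.imwrite('pics/c1.png',cv2.resize(a,None,fx=5,fy=5,interpolation=cv2.INTER_CUBIC))
a=cv2.imread('pics/side0.png')[130:240,220:380]; cv2.imwrite('pics/c2.png',cv2.resize(a,None,fx=5,fy=5,interpolation=cv2.INTER_CUBIC))
E
```

```text
(no output)
```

View pics/c1.png

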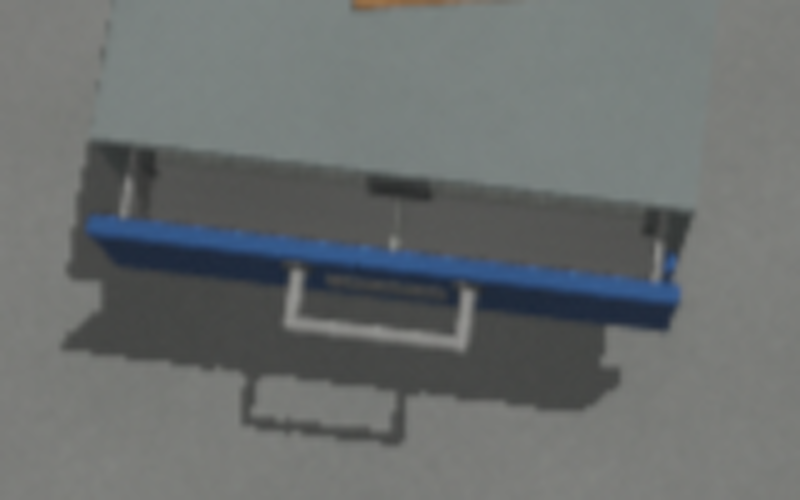

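View pics/c2.png

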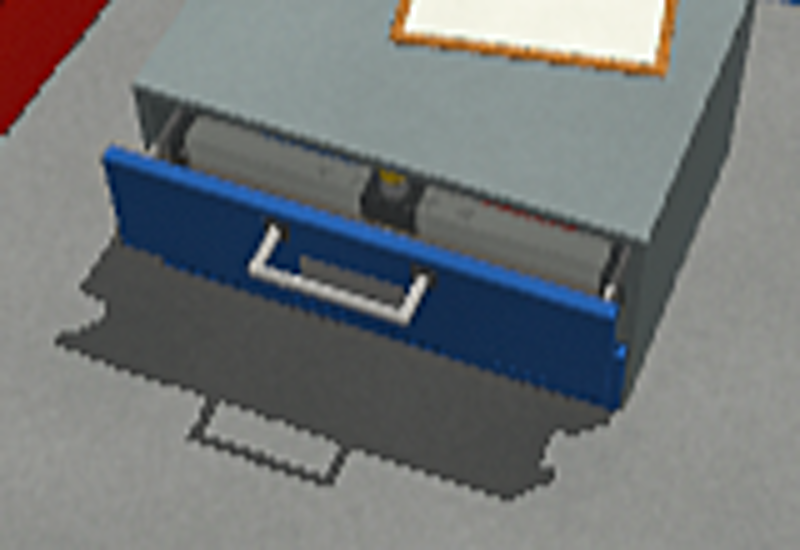

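```bash
python3 - <<'E'
from h import *
dt=np.load('pics/top0.npy');ds=np.load('pics/side0.npy')
print('cab top',[pt('top',dt,u,v).round(4) for u,v in((250,150),(330,165))],[pt('side',ds,u,v).round(4) for u,v in((270,130),(340,165))])
for v in range(203,211): print(v,[pt('top',dt,u,v).round(3)[[0,2]] for u in (275,285,295)])
zt=np.mean([pt('top',dt,250,150)[2],pt('top',dt,330,165)[2]]);zb=zt-.036
for n,d,pp in(('top',dt,((267.6,205),(302.8,209.2))),('side',ds,((271.6,183.6),(301.2,193.4)))):
    A,B=[pt(n,d,*p,z=zb) for p in pp]; e=A-B
    print(n,A.round(4),B.round(4),((A+B)/2).round(4),np.linalg.norm(e),'yaw',np.arctan2(-e[0],e[1]))
# face top edge and cabinet front edge lines from top
L=lambda x,y:(210+x/5,140+y/5)
for a,b,z in(((88,140),(695,208),zt),((90,218),(680,287),zb)):
    A,B=pt('top',dt,*L(*a),z=z),pt('top',dt,*L(*b),z=z);e=A-B;print(A,B,np.linalg.norm(e),np.arctan2(-e[0],e[1]))
E
```

```text
cab top [array([0.7293, 0.188 , 0.2281]), array([ 0.6797, -0.091 ,  0.2344])] [array([0.7753, 0.2008, 0.2302]), array([ 0.6751, -0.1114,  0.2303])]
203 [array([0.586, 0.001]), array([ 0.587, -0.   ]), array([0.587, 0.002])]
204 [array([0.545, 0.199]), array([0.583, 0.001]), array([ 0.585, -0.004])]
205 [array([0.543, 0.195]), array([0.541, 0.206]), array([ 0.58 , -0.001])]
206 [array([0.539, 0.196]), array([0.539, 0.201]), array([0.54 , 0.201])]
207 [array([0.569, 0.003]), array([0.536, 0.199]), array([0.536, 0.202])]
208 [array([0.564, 0.011]), array([0.566, 0.003]), array([0.532, 0.202])]
209 [array([0.562, 0.002]), array([ 0.563, -0.002]), array([ 0.564, -0.   ])]
210 [array([0.558, 0.001]), array([ 0.56 , -0.005]), array([ 0.56 , -0.002])]
top [0.5421 0.1223 0.1953] [ 5.299e-01 -2.000e-04  1.953e-01] [0.536  0.061  0.1953] 0.12309557039834473 yaw -0.09912781288128868
side [0.5471 0.1175 0.1953] [ 0.5343 -0.0011  0.1953] [0.5407 0.0582 0.1953] 0.11931190893559164 yaw -0.1075331122572965
[0.6618692  0.26081482 0.23126827] [ 0.62308019 -0.15712229  0.23126827] 0.4197332677831633 -0.09254552912250581
[0.61528936 0.26414306 0.19526827] [ 0.5749361  -0.14986585  0.19526827] 0.41597087173894115 -0.09716263539453802
```

Request:
{"api": "apply_moves", "payload": {
  "moves": [
    {"tz":0.04},
    {"tx":0.02,"ty":-0.038,"tz":0.01,"az":-0.09},
    {"tx":0.02,"ty":-0.038,"tz":0.01,"az":-0.09},
    {"tx":0.02,"ty":-0.038,"tz":0.01,"az":-0.09},
    {"tx":0.02,"ty":-0.038,"tz":0.01,"az":-0.09},
    {"tx":0.02,"ty":-0.038,"az":-0.09},
    {"tx":0.02,"ty":-0.038,"az":-0.09},
    {"tx":0.02,"ty":-0.038,"az":-0.09},
    {"tx":0.02,"ty":-0.038,"az":-0.09},
    {"tx":0.02,"ty":-0.038,"az":-0.09}
  ],
  "hand": 0.57,
  "grip_force": 40
}}

```text
schema error: expected keys tx, ty, tz, ax, ay, az
```

Request:
{"api": "apply_moves", "payload": {
  "moves": [
    {"tx":0,"ty":0,"tz":0.04,"ax":0,"ay":0,"az":0},
    {"tx":0.02,"ty":-0.038,"tz":0.01,"ax":0,"ay":0,"az":-0.09},
    {"tx":0.02,"ty":-0.038,"tz":0.01,"ax":0,"ay":0,"az":-0.09},
    {"tx":0.02,"ty":-0.038,"tz":0.01,"ax":0,"ay":0,"az":-0.09},
    {"tx":0.02,"ty":-0.038,"tz":0.01,"ax":0,"ay":0,"az":-0.09},
    {"tx":0.02,"ty":-0.038,"tz":0,"ax":0,"ay":0,"az":-0.09},
    {"tx":0.02,"ty":-0.038,"tz":0,"ax":0,"ay":0,"az":-0.09},
    {"tx":0.02,"ty":-0.038,"tz":0,"ax":0,"ay":0,"az":-0.09},
    {"tx":0.02,"ty":-0.038,"tz":0,"ax":0,"ay":0,"az":-0.09},
    {"tx":0.02,"ty":-0.038,"tz":0,"ax":0,"ay":0,"az":-0.09}
  ],
  "hand": 0.57,
  "grip_force": 40
}}

```text
t: 1.1
tool_pos: [0.4156, 0.2523, 0.3218]
tool_rot: [-3.133, -0.005, 1.938]
ft_force: [1.1, 0.7, 0.8]
gripper_width: 0.0366
```

Request:
{"api": "apply_moves", "payload": {
  "moves": [
    {"tx":0.02,"ty":-0.032,"tz":0,"ax":0,"ay":0,"az":-0.08},
    {"tx":0.02,"ty":-0.032,"tz":0,"ax":0,"ay":0,"az":-0.08},
    {"tx":0.02,"ty":-0.032,"tz":0,"ax":0,"ay":0,"az":-0.08},
    {"tx":0.02,"ty":-0.032,"tz":0,"ax":0,"ay":0,"az":-0.08},
    {"tx":0.02,"ty":-0.032,"tz":0,"ax":0,"ay":0,"az":-0.08},
    {"tx":0.02,"ty":-0.032,"tz":0,"ax":0,"ay":0,"az":-0.06},
    {"tx":0,"ty":0,"tz":0,"ax":0,"ay":0,"az":0}
  ]
}}

```text
t: 1.8
tool_pos: [0.5393, 0.0443, 0.3212]
tool_rot: [-3.133, -0.002, 1.447]
ft_force: [-0.1, -0.7, -0.2]
gripper_width: 0.0367
```

```bash
python3 - <<'E'
from h import *
s=manip.sense();print(s['tool_pos'],s['tool_rot'],s['qpos'].round(2),s['gripper_width'])
p,_=shot('side','side1'); p2,_=shot('top','top1')
a=p[100:250,200:400];b=p2[100:250,200:400]
cv2.imwrite('pics/c3.png',cv2.resize(np.hstack([a,b])[:,:,::-1],(800,300),interpolation=cv2.INTER_CUBIC))
E
```

```text
[0.5393309  0.04428084 0.32117149] [-3.13305182e+00 -2.46286550e-03  1.44673993e+00] [-0.59  0.22  0.53  1.81 -0.13  1.16 -0.14] 0.036699474664393404
```

View pics/c3.png

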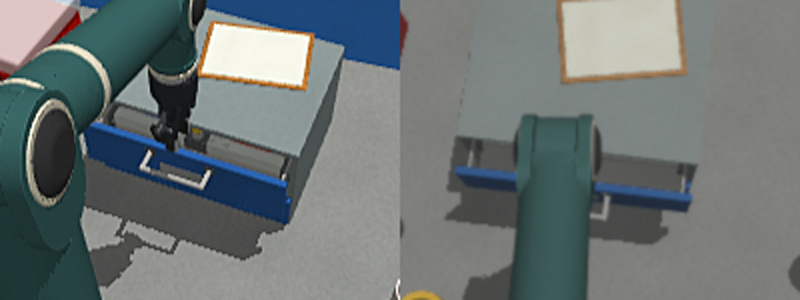

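The left view shows the gripper straddling the handle's line above it, with the wrist over the drawer front. Now I'll descend.

Request:
{"api": "apply_moves", "payload": {
  "moves": [
    {"tx":0,"ty":0.013,"tz":0,"ax":0,"ay":0,"az":0.03},
    {"tx":-0.001,"ty":0,"tz":-0.03,"ax":0,"ay":0,"az":0},
    {"tx":0,"ty":0,"tz":-0.03,"ax":0,"ay":0,"az":0},
    {"tx":0,"ty":0,"tz":-0.025,"ax":0,"ay":0,"az":0},
    {"tx":0,"ty":0,"tz":-0.015,"ax":0,"ay":0,"az":0}
  ]
}}

```text
t: 2.4
tool_pos: [0.535, 0.0756, 0.2196]
tool_rot: [-3.134, -0.013, 1.508]
ft_force: [-0.4, -0.6, -0.2]
gripper_width: 0.0365
```

```bash
python3 - <<'E'
from h import *
p,d=shot('side','side2')
a=p[140:240,230:360]
cv2.imwrite('pics/c4.png',cv2.resize(a[:,:,::-1],None,fx=6,fy=6,interpolation=cv2.INTER_CUBIC))
E
```

```text
(no output)
```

View pics/c4.png

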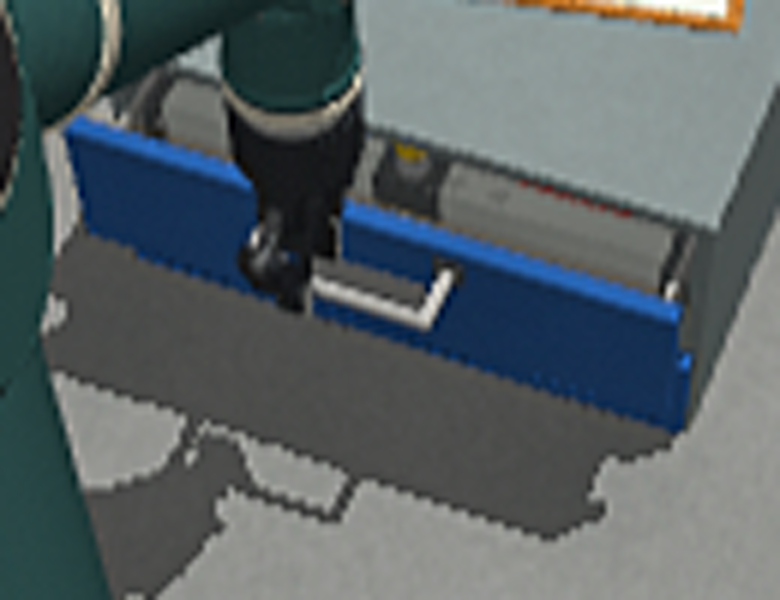

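The fingers straddle the bar about 15 mm left of its centre. The red tray's edge shows to the right of the knob. I'll correct the position and finish descending.

Request:
{"api": "apply_moves", "payload": {
  "moves": [
    {"tx":0.002,"ty":-0.012,"tz":0,"ax":-0.008,"ay":0.01,"az":-0.03},
    {"tx":0,"ty":0,"tz":0,"ax":0,"ay":0,"az":0},
    {"tx":0,"ty":0,"tz":-0.015,"ax":0,"ay":0,"az":0},
    {"tx":0,"ty":0,"tz":-0.01,"ax":0,"ay":0,"az":0},
    {"tx":0,"ty":0,"tz":0,"ax":0,"ay":0,"az":0}
  ]
}}

```text
t: 2.95
tool_pos: [0.5361, 0.068, 0.1927]
tool_rot: [-3.122, -0.005, 1.485]
ft_force: [0.2, -0.1, -0.7]
gripper_width: 0.0369
```

Request:
{"api": "apply_moves", "payload": {
  "moves": [
    {"tx":0,"ty":0,"tz":0,"ax":0,"ay":0,"az":0},
    {"tx":0,"ty":0,"tz":0,"ax":0,"ay":0,"az":0},
    {"tx":0,"ty":0,"tz":0,"ax":0,"ay":0,"az":0},
    {"tx":0,"ty":0,"tz":0,"ax":0,"ay":0,"az":0}
  ],
  "hand": 1.0,
  "grip_force": 50
}}

```text
t: 3.35
tool_pos: [0.5371, 0.0678, 0.193]
tool_rot: [-3.125, -0.006, 1.484]
ft_force: [2.1, -0.1, -2.9]
gripper_width: 0.0082
```

Request:
{"api": "apply_moves", "payload": {
  "moves": [
    {"tx":-0.01,"ty":0.001,"tz":0,"ax":0,"ay":0,"az":0},
    {"tx":-0.015,"ty":0.0015,"tz":0,"ax":0,"ay":0,"az":0},
    {"tx":-0.015,"ty":0.0015,"tz":0,"ax":0,"ay":0,"az":0},
    {"tx":-0.015,"ty":0.0015,"tz":0,"ax":0,"ay":0,"az":0},
    {"tx":-0.015,"ty":0.0015,"tz":0,"ax":0,"ay":0,"az":0},
    {"tx":0,"ty":0,"tz":0,"ax":0,"ay":0,"az":0}
  ]
}}

```text
t: 3.95
tool_pos: [0.4689, 0.0746, 0.193]
tool_rot: [-3.136, -0.006, 1.482]
ft_force: [-3.9, -0.4, 0.8]
gripper_width: 0.0079
```

Request:
{"api": "apply_moves", "payload": {
  "moves": [
    {"tx":-0.015,"ty":0.0015,"tz":0,"ax":0,"ay":0,"az":0},
    {"tx":-0.015,"ty":0.0015,"tz":0,"ax":0,"ay":0,"az":0},
    {"tx":-0.012,"ty":0.001,"tz":0,"ax":0,"ay":0,"az":0},
    {"tx":0,"ty":0,"tz":0,"ax":0,"ay":0,"az":0}
  ]
}}

```text
t: 4.35
tool_pos: [0.4295, 0.0785, 0.1932]
tool_rot: [3.134, -0.007, 1.482]
ft_force: [6.3, -1.0, -9.5]
gripper_width: 0.0074
```

Request:
{"api": "apply_moves", "payload": {
  "moves": [
    {"tx":-0.006,"ty":0.0006,"tz":0,"ax":0,"ay":0,"az":0},
    {"tx":-0.006,"ty":0.0006,"tz":0,"ax":0,"ay":0,"az":0},
    {"tx":0,"ty":0,"tz":0,"ax":0,"ay":0,"az":0},
    {"tx":0,"ty":0,"tz":0,"ax":0,"ay":0,"az":0}
  ]
}}

```text
t: 4.75
tool_pos: [0.4296, 0.0786, 0.194]
tool_rot: [3.1, -0.009, 1.48]
ft_force: [3.5, 0.6, -3.9]
gripper_width: 0.0081
```

```bash
python3 - <<'E'
from h import *
s=manip.sense();print(s['qpos'].round(3),s['ft_force'])
p,d=shot('side','side3'); p2,d2=shot('top','top3')
cv2.imwrite('pics/c5.png',cv2.resize(p[120:270,210:380,::-1],None,fx=4,fy=4,interpolation=cv2.INTER_CUBIC))
cv2.imwrite('pics/c6.png',cv2.resize(p2[130:250,210:370,::-1],None,fx=5,fy=5,interpolation=cv2.INTER_CUBIC))
E
```

```text
[-0.702  0.154  0.484  2.204 -0.097  0.761 -0.246] [ 3.46886663  0.57983835 -3.8934346 ]
```

View pics/c5.png

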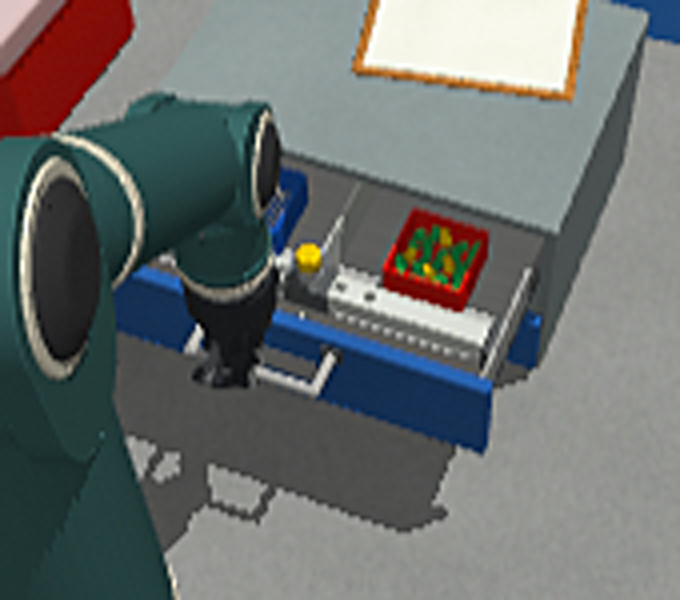

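View pics/c6.png

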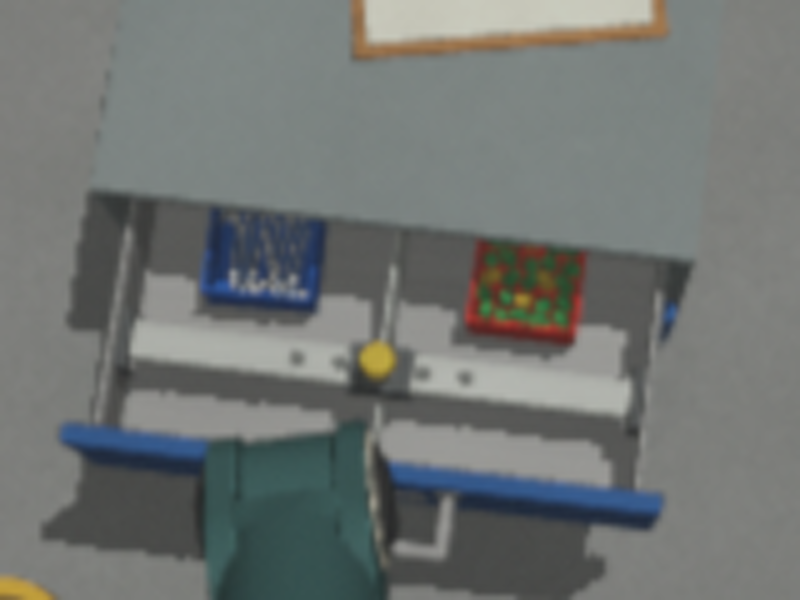

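The side view shows the drawer open with the red tray on the right, so the divider must go left (+y). The knob is at about (287,185) in the side image and (285,202) in the top image. Next I'll measure the opening.

```bash
python3 - <<'E'
from h import *
d=np.load('pics/top3.npy');ds=np.load('pics/side3.npy')
L=lambda x,y:(210+x/5,130+y/5)
zt=.2313
# front edge of cabinet & face top front edge
n=np.array([.9956,-.094,0])
def mid(a,b,z): return [pt('top',d,*L(*q),z=z)@n for q in (a,b)]
print('cab',mid((90,190),(695,260),zt)); 
L0=lambda x,y:(210+x/5,140+y/5)
print('cab0',[pt('top',d,*L0(*q),z=zt)@n for q in((88,140),(695,208))])
print('face0',[pt('top',d,*L0(*q),z=.215)@n for q in((90,218),(680,287))])
print('face',mid((62,426),(662,495),.215))
for f in('top0','top3'):
  dd=np.load('pics/'+f+'.npy')
  print(f,[(u,v,pt('top',dd,u,v).round(3)) for u in(230,330) for v in range(183 if f=='top0' else 214,(199 if f=='top0' else 234),2)])
print('knob top',pt('top',d,*L(377,359)),pt('top',d,*L(377,359),z=.210),'side',pt('side',ds,210+308/4,120+253/4),pt('side',ds,210+308/4,120+253/4,z=.210))
E
```

```text
cab [np.float64(0.6345922459023753), np.float64(0.6336965948771566)]
cab0 [np.float64(0.6344323783840445), np.float64(0.6351001097673747)]
face0 [np.float64(0.5835796135541931), np.float64(0.5823389152065648)]
face [np.float64(0.4723275956352415), np.float64(0.47219083346484025)]
top0 [(230, 183, array([0.613, 0.253, 0.214])), (230, 185, array([0.606, 0.252, 0.217])), (230, 187, array([0.601, 0.254, 0.204])), (230, 189, array([0.602, 0.261, 0.17 ])), (230, 191, array([0.631, 0.299, 0.001])), (230, 193, array([ 0.623,  0.299, -0.001])), (230, 195, array([ 0.615,  0.298, -0.001])), (230, 197, array([0.606, 0.297, 0.   ])), (330, 183, array([ 0.645, -0.096,  0.114])), (330, 185, array([ 0.638, -0.096,  0.113])), (330, 187, array([ 0.63 , -0.096,  0.113])), (330, 189, array([ 0.622, -0.096,  0.116])), (330, 191, array([ 0.615, -0.096,  0.111])), (330, 193, array([ 0.608, -0.097,  0.111])), (330, 195, array([ 0.578, -0.093,  0.217])), (330, 197, array([ 0.571, -0.093,  0.214]))]
top3 [(230, 214, array([0.511, 0.255, 0.175])), (230, 216, array([0.498, 0.246, 0.212])), (230, 218, array([0.4
[... 224 characters left out ...]
0.003])), (230, 230, array([ 0.475,  0.289, -0.   ])), (230, 232, array([0.467, 0.288, 0.004])), (330, 214, array([ 0.528, -0.098,  0.113])), (330, 216, array([ 0.521, -0.098,  0.112])), (330, 218, array([ 0.515, -0.098,  0.105])), (330, 220, array([ 0.507, -0.098,  0.107])), (330, 222, array([ 0.499, -0.098,  0.107])), (330, 224, array([ 0.491, -0.098,  0.115])), (330, 226, array([ 0.484, -0.098,  0.116])), (330, 228, array([ 0.465, -0.095,  0.21 ])), (330, 230, array([ 0.457, -0.095,  0.213])), (330, 232, array([ 0.454, -0.096,  0.181]))]
knob top [0.55267948 0.06011119 0.20612309] [0.55194398 0.05980093 0.21      ] side [0.55590959 0.05961983 0.20721454] [0.55396466 0.05883682 0.21      ]
```

Request:
{"api": "apply_moves", "payload": {
  "moves": [
    {"tx":-0.01,"ty":0.001,"tz":0,"ax":0,"ay":0,"az":0},
    {"tx":-0.012,"ty":0.001,"tz":0,"ax":0,"ay":0,"az":0}
  ]
}}

```text
t: 5.05
tool_pos: [0.4288, 0.0785, 0.1968]
tool_rot: [3.047, -0.013, 1.478]
ft_force: [51.3, -4.9, -29.1]
gripper_width: 0.0078
```

51 N resists the pull, so the drawer is at its stop. I'll release the handle.

Request:
{"api": "apply_moves", "payload": {
  "moves": [
    {"tx":0,"ty":0,"tz":0,"ax":0,"ay":0,"az":0},
    {"tx":0,"ty":0,"tz":0,"ax":0,"ay":0,"az":0},
    {"tx":0,"ty":0,"tz":0,"ax":0,"ay":0,"az":0}
  ],
  "hand": 0.57
}}

```text
t: 5.35
tool_pos: [0.4297, 0.0779, 0.1981]
tool_rot: [3.044, -0.013, 1.477]
ft_force: [0.5, 0.0, -0.1]
gripper_width: 0.0367
```

Request:
{"api": "apply_moves", "payload": {
  "moves": [
    {"tx":0,"ty":0,"tz":0.03,"ax":0,"ay":0,"az":0},
    {"tx":0,"ty":0,"tz":0.03,"ax":0,"ay":0,"az":0},
    {"tx":0,"ty":0,"tz":0.03,"ax":0,"ay":0.05,"az":0},
    {"tx":0.02,"ty":0,"tz":0.02,"ax":0,"ay":0.05,"az":0},
    {"tx":0.02,"ty":-0.004,"tz":0,"ax":0,"ay":0,"az":-0.13},
    {"tx":0.02,"ty":-0.004,"tz":0,"ax":0,"ay":0,"az":-0.13},
    {"tx":0.02,"ty":-0.004,"tz":0,"ax":0,"ay":0,"az":-0.13},
    {"tx":0.02,"ty":-0.004,"tz":0,"ax":0,"ay":0,"az":-0.13},
    {"tx":0.01,"ty":-0.002,"tz":0,"ax":0,"ay":0,"az":-0.13},
    {"tx":0,"ty":0,"tz":0,"ax":0,"ay":0,"az":-0.13}
  ]
}}

```text
t: 6.35
tool_pos: [0.5319, 0.0608, 0.3126]
tool_rot: [-3.115, -0.001, 0.676]
ft_force: [-0.5, 0.0, -0.1]
gripper_width: 0.0367
```

Request:
{"api": "apply_moves", "payload": {
  "moves": [
    {"tx":0,"ty":0,"tz":0,"ax":0,"ay":0,"az":-0.13},
    {"tx":0,"ty":0,"tz":0,"ax":0,"ay":0,"az":-0.13},
    {"tx":0,"ty":0,"tz":0,"ax":0,"ay":0,"az":-0.13},
    {"tx":0,"ty":0,"tz":0,"ax":0,"ay":0,"az":-0.13},
    {"tx":0,"ty":0,"tz":0,"ax":0,"ay":0,"az":-0.13},
    {"tx":0,"ty":0,"tz":0,"ax":0,"ay":0,"az":-0.13},
    {"tx":0,"ty":0,"tz":0,"ax":0,"ay":0,"az":0}
  ],
  "hand": 0.35
}}

```text
t: 7.05
tool_pos: [0.5247, 0.0629, 0.3111]
tool_rot: [-3.109, 0.015, -0.134]
ft_force: [-0.2, -0.4, 0.3]
gripper_width: 0.0556
```

```bash
python3 - <<'E'
from h import *
s=manip.sense();print(s['qpos'].round(3),s['tool_pos'],s['tool_rot'],s['gripper_width'])
M=R.from_euler('xyz',s['tool_rot']);T=R.from_euler('xyz',[np.pi,0,-.094]);print('need rotvec',(T*M.inv()).as_rotvec())
p,d=shot('side','side4'); p2,d2=shot('top','top4')
cv2.imwrite('pics/c7.png',cv2.resize(p[120:270,210:380,::-1],None,fx=4,fy=4,interpolation=cv2.INTER_CUBIC))
cv2.imwrite('pics/c8.png',cv2.resize(p2[130:250,210:370,::-1],None,fx=5,fy=5,interpolation=cv2.INTER_CUBIC))
E
```

```text
[-0.813  0.227  0.77   1.859 -0.212  1.136 -1.67 ] [0.52474016 0.06290484 0.3110977 ] [-3.10864733  0.01494138 -0.13429926] 0.05562601527734358
need rotvec [-0.03443436 -0.0110911   0.04054099]
```

View pics/c7.png

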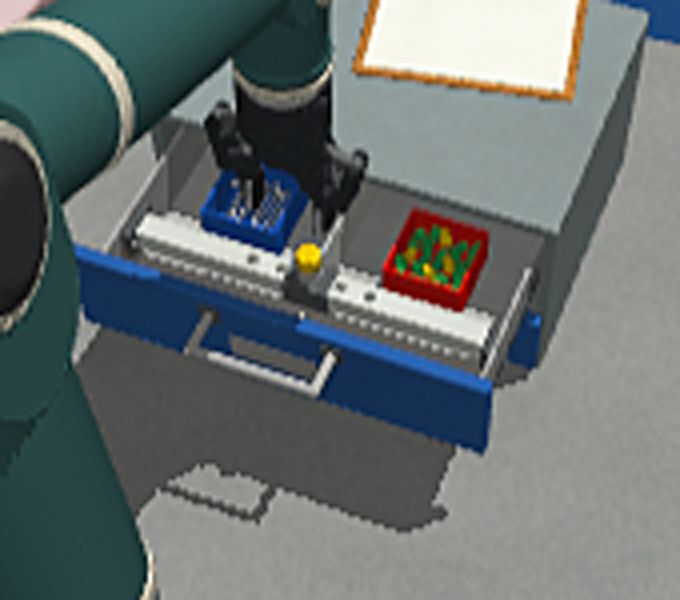

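View pics/c8.png

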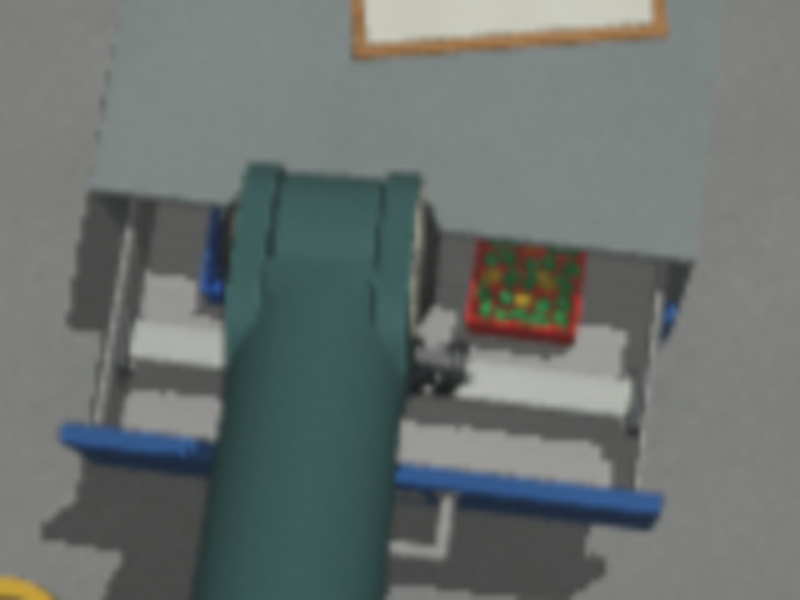

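The drawer stayed open and the knob at side crop (308,257) is clear. The gripper is above it and about 28 mm short in x.

Request:
{"api": "apply_moves", "payload": {
  "moves": [
    {"tx":0.014,"ty":-0.001,"tz":0,"ax":-0.017,"ay":-0.006,"az":0.02},
    {"tx":0.014,"ty":-0.001,"tz":0,"ax":-0.017,"ay":-0.005,"az":0.02},
    {"tx":0,"ty":0,"tz":0,"ax":0,"ay":0,"az":0}
  ]
}}

```text
t: 7.45
tool_pos: [0.5554, 0.0614, 0.3114]
tool_rot: [3.14, -0.002, -0.081]
ft_force: [-0.6, 0.0, 0.2]
gripper_width: 0.0553
```

```bash
cat > n.py <<'E'
from h import *
s=manip.sense();print(s['tool_pos'],s['ft_force'])
M=R.from_euler('xyz',s['tool_rot']);T=R.from_euler('xyz',[np.pi,0,-.094]);print('need rotvec',(T*M.inv()).as_rotvec().round(4))
E
python3 n.py
```

```text
[0.55543749 0.06143682 0.31143925] [-0.55199437  0.01307534  0.23880281]
need rotvec [ 0.0015  0.0014 -0.0129]
```

Request:
{"api": "apply_moves", "payload": {
  "moves": [
    {"tx":-0.002,"ty":-0.002,"tz":-0.02,"ax":0,"ay":0,"az":-0.01},
    {"tx":0,"ty":0,"tz":-0.03,"ax":0,"ay":0,"az":0},
    {"tx":0,"ty":0,"tz":-0.025,"ax":0,"ay":0,"az":0},
    {"tx":0,"ty":0,"tz":-0.01,"ax":0,"ay":0,"az":0},
    {"tx":0,"ty":0,"tz":0,"ax":0,"ay":0,"az":0}
  ]
}}

```text
t: 7.95
tool_pos: [0.5559, 0.059, 0.2237]
tool_rot: [3.138, -0.003, -0.088]
ft_force: [-0.0, -0.4, -0.3]
gripper_width: 0.0554
```

```bash
python3 n.py; python3 - <<'E'
from h import *
p,d=shot('side','side5')
cv2.imwrite('pics/c9.png',cv2.resize(p[140:240,230:350,::-1],None,fx=6,fy=6,interpolation=cv2.INTER_CUBIC))
E
```

```text
[0.5558535  0.0589728  0.22367584] [-0.0407277  -0.35576293 -0.31938036]
need rotvec [ 0.0041  0.0022 -0.0061]
```

View pics/c9.png

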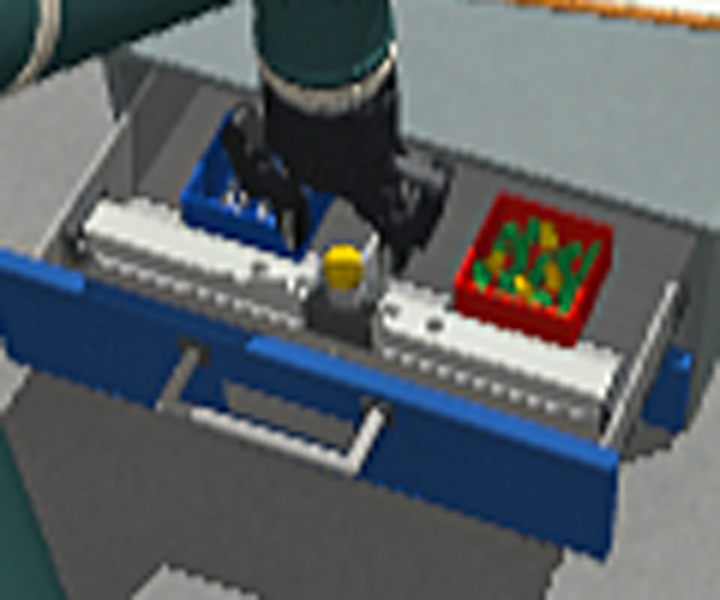

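The finger tips at crop (293,248) and (400,265) bracket the knob at (343,263). I'll descend and grip.

Request:
{"api": "apply_moves", "payload": {
  "moves": [
    {"tx":-0.002,"ty":0.001,"tz":-0.01,"ax":0,"ay":0,"az":0},
    {"tx":-0.001,"ty":0,"tz":-0.01,"ax":0,"ay":0,"az":0},
    {"tx":0,"ty":0,"tz":-0.005,"ax":0,"ay":0,"az":0},
    {"tx":0,"ty":0,"tz":0,"ax":0,"ay":0,"az":0}
  ]
}}

```text
t: 8.4
tool_pos: [0.5548, 0.0605, 0.2003]
tool_rot: [3.14, -0.008, -0.087]
ft_force: [0.3, -0.4, 0.6]
gripper_width: 0.0558
```

Request:
{"api": "apply_moves", "payload": {
  "moves": [
    {"tx":0,"ty":0,"tz":0,"ax":0,"ay":0,"az":0},
    {"tx":0,"ty":0,"tz":0,"ax":0,"ay":0,"az":0},
    {"tx":0,"ty":0,"tz":0,"ax":0,"ay":0,"az":0},
    {"tx":0,"ty":0,"tz":0,"ax":0,"ay":0,"az":0}
  ],
  "hand": 1.0,
  "grip_force": 40
}}

```text
t: 8.8
tool_pos: [0.5551, 0.0606, 0.201]
tool_rot: [3.141, -0.009, -0.087]
ft_force: [0.2, -0.7, -2.6]
gripper_width: 0.024
```

```bash
python3 n.py; python3 - <<'E'
from h import *
p,d=shot('side','side6')
cv2.imwrite('pics/c10.png',cv2.resize(p[140:240,230:350,::-1],None,fx=6,fy=6,interpolation=cv2.INTER_CUBIC))
E
```

```text
[0.5551358  0.06059235 0.20103475] [ 0.15944293 -0.67125757 -2.61946096]
need rotvec [ 0.0014  0.009  -0.007 ]
```

View pics/c10.png

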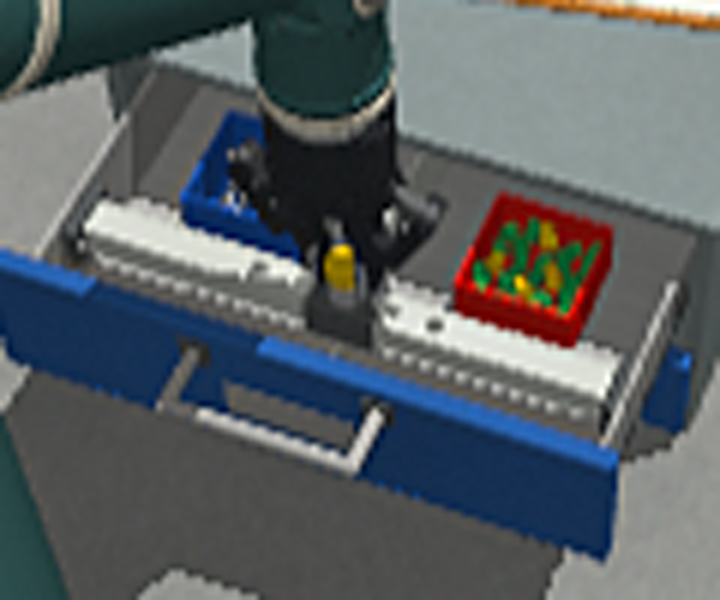

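The jaws hold the knob, with the opening at 24 mm. Home TCP is (0.5551, 0.0606, 0.2010). Now the lift.

Request:
{"api": "apply_moves", "payload": {
  "moves": [
    {"tx":0,"ty":0,"tz":0.005,"ax":0,"ay":0,"az":0},
    {"tx":0,"ty":0,"tz":0.005,"ax":0,"ay":0,"az":0},
    {"tx":0,"ty":0,"tz":0.001,"ax":0,"ay":0,"az":0},
    {"tx":0,"ty":0,"tz":0,"ax":0,"ay":0,"az":0}
  ]
}}

```text
t: 9.25
tool_pos: [0.555, 0.0606, 0.2115]
tool_rot: [3.14, -0.009, -0.087]
ft_force: [3.1, -0.7, -8.2]
gripper_width: 0.0237
```

Request:
{"api": "apply_moves", "payload": {
  "moves": [
    {"tx":0,"ty":0,"tz":0,"ax":0,"ay":0,"az":0},
    {"tx":0.0005,"ty":0.005,"tz":0,"ax":0,"ay":0,"az":0},
    {"tx":0.0005,"ty":0.005,"tz":0,"ax":0,"ay":0,"az":0},
    {"tx":0.0005,"ty":0.005,"tz":0,"ax":0,"ay":0,"az":0},
    {"tx":0.0005,"ty":0.005,"tz":0,"ax":0,"ay":0,"az":0},
    {"tx":0,"ty":0,"tz":0,"ax":0,"ay":0,"az":0}
  ]
}}

```text
t: 9.85
tool_pos: [0.5571, 0.0809, 0.2107]
tool_rot: [3.137, -0.009, -0.088]
ft_force: [2.9, -0.2, -6.3]
gripper_width: 0.0235
```

Request:
{"api": "apply_moves", "payload": {
  "moves": [
    {"tx":0.0005,"ty":0.005,"tz":0.0005,"ax":0,"ay":0,"az":0},
    {"tx":0.0004,"ty":0.0045,"tz":0,"ax":0,"ay":0,"az":0},
    {"tx":0,"ty":0,"tz":0,"ax":0,"ay":0,"az":0}
  ]
}}

```text
t: 10.15
tool_pos: [0.5581, 0.0913, 0.2112]
tool_rot: [3.137, -0.009, -0.088]
ft_force: [2.9, -0.5, -6.6]
gripper_width: 0.0235
```

```bash
python3 n.py; python3 - <<'E'
from h import *
p,d=shot('side','side7')
cv2.imwrite('pics/c11.png',cv2.resize(p[140:240,230:350,::-1],None,fx=6,fy=6,interpolation=cv2.INTER_CUBIC))
E
```

```text
[0.5580771  0.09126617 0.21122867] [ 2.94351022 -0.4846687  -6.63240319]
need rotvec [ 0.0054  0.0087 -0.0062]
```

View pics/c11.png

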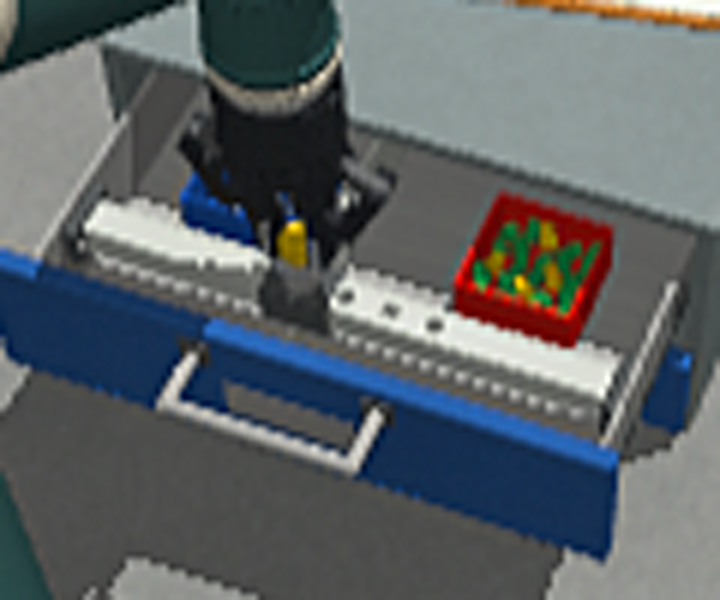

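The three free holes at crop (345,297), (391,310) and (435,326) mark 0, -30 and -60 mm, and the sleeve now sits at the +30 mm hole. I'll lower the pin.

Request:
{"api": "apply_moves", "payload": {
  "moves": [
    {"tx":0,"ty":-0.0007,"tz":-0.003,"ax":0,"ay":0,"az":0},
    {"tx":0,"ty":0,"tz":-0.004,"ax":0,"ay":0,"az":0},
    {"tx":0,"ty":0,"tz":-0.003,"ax":0,"ay":0,"az":0},
    {"tx":0,"ty":0,"tz":-0.0005,"ax":0,"ay":0,"az":0},
    {"tx":0,"ty":0,"tz":0,"ax":0,"ay":0,"az":0}
  ]
}}

```text
t: 10.7
tool_pos: [0.5581, 0.0912, 0.201]
tool_rot: [3.139, -0.009, -0.088]
ft_force: [0.9, 0.3, -4.7]
gripper_width: 0.023
```

The TCP is back at home height, but the arm still carries the spring. I'll press down slightly to confirm that the pin bottoms.

Request:
{"api": "apply_moves", "payload": {
  "moves": [
    {"tx":0,"ty":0,"tz":-0.001,"ax":0,"ay":0,"az":0},
    {"tx":0,"ty":0,"tz":-0.0015,"ax":0,"ay":0,"az":0},
    {"tx":0,"ty":0,"tz":-0.0015,"ax":0,"ay":0,"az":0}
  ]
}}

```text
t: 11.0
tool_pos: [0.5593, 0.0911, 0.2009]
tool_rot: [-3.141, -0.011, -0.088]
ft_force: [-3.5, -0.7, 8.2]
gripper_width: 0.0236
```

Request:
{"api": "apply_moves", "payload": {
  "moves": [
    {"tx":0,"ty":0,"tz":0,"ax":0,"ay":0,"az":0},
    {"tx":0,"ty":0,"tz":0,"ax":0,"ay":0,"az":0},
    {"tx":0,"ty":0,"tz":0,"ax":0,"ay":0,"az":0}
  ]
}}

```text
t: 11.3
tool_pos: [0.5592, 0.0911, 0.201]
tool_rot: [-3.14, -0.011, -0.088]
ft_force: [0.2, -0.3, -1.6]
gripper_width: 0.0235
```

```bash
python3 n.py; python3 - <<'E'
from h import *
p,d=shot('side','side8');p2,d2=shot('top','top8')
cv2.imwrite('pics/c12.png',np.hstack([cv2.resize(p[140:240,230:350,::-1],(400,333)),cv2.resize(p2[130:250,210:370,::-1],(400,333))]))
n=np.array([.9956,-.094,0])
L=lambda x,y:(210+x/5,130+y/5)
g=cv2.resize(p2[130:250,210:370,::-1],None,fx=5,fy=5,interpolation=cv2.INTER_CUBIC);cv2.imwrite('pics/c13.png',g)
E
```

```text
[0.55916937 0.09107702 0.20101114] [ 0.18023639 -0.26788567 -1.55457266]
need rotvec [-0.0002  0.0109 -0.0064]
```

View pics/c12.png

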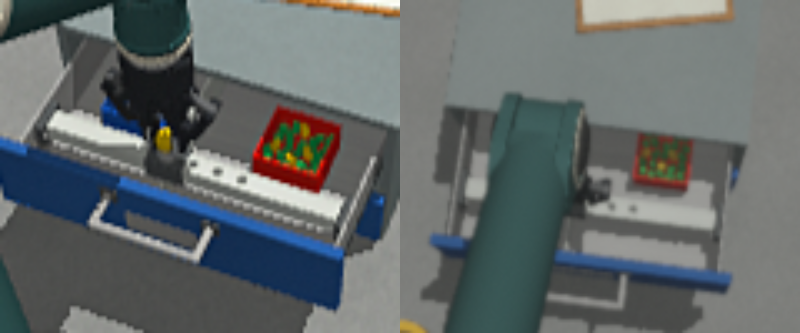

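View pics/c13.png

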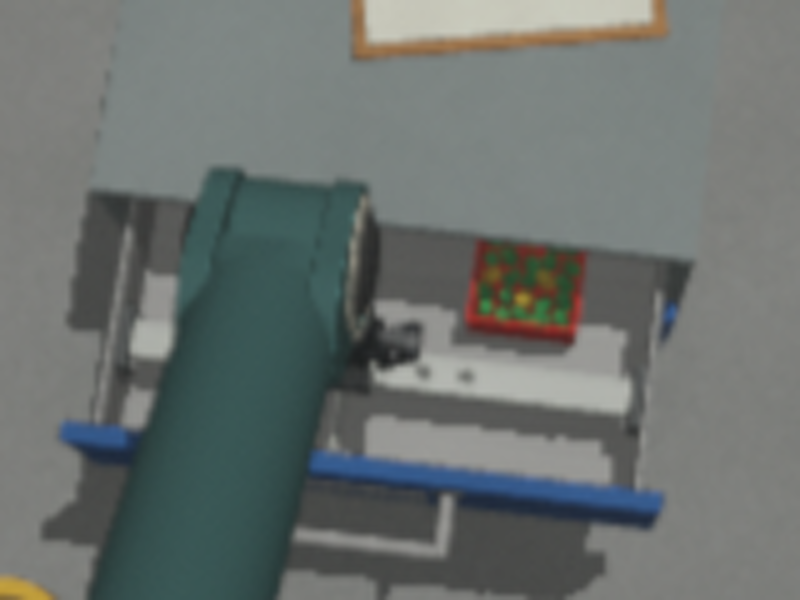

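The final pictures show the drawer face at the same pixels as when fully open (top crop right end (662,495)). The divider is one hole left, three free holes show to its right, and the red tray hasn't moved. I'll hand in.

```bash
python3 -c "
from workcell import manip
print(manip.close_job())"
```

```text
the job is handed in; nothing more can be done
None
```

The top drawer is fully open and the divider is pinned one hole further left, away from the red tray, which is on the right. The job was handed in at about 11.4 s with the gripper still holding the knob; no verdict was reported.

- **Drawer:** I pulled it until it pushed back with about 51 N, so it was at its stop. In the last picture the drawer front is still at that position.
- **Lift and slide:** The knob went up about 10.5 mm with the divider still at the old hole. The gripper then moved 30.6 mm left along the tube, which is within the pin's play.
- **Pin:** The knob is back at its home height of 0.2010 m. Pressing down met an upward force of about 8 N with no further travel, so the pin is at the bottom of the hole. The side view shows three free holes to the right of the divider, as it should at +30 mm.
- **Grip:** The opening is 23.5 mm on the 25 mm knob at a 40 N setting.
- **Not fully checked:** The red tray stayed upright. The arm hides most of the blue tray in the last pictures; the visible part looks undisturbed. I kept clear of the things on the bench but did not measure them again.
- **Small disagreements:** The gripper moved about 1 mm in x while pressing down. Camera and arm positions differed by 1–3 mm.

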